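# Raise the display board to the red angle clip and hold it there

### The arm

A 6-joint arm with a two-finger parallel gripper is mounted at the origin on a cart in front of the work surface, level with it; the furniture and walls round the work are solid. World frame = base frame: x ahead of the robot, y to its left, z up, the work surface at z = 0. Lengths are in mm, angles in rad, forces in N, time in s.
With the tool pointing down it reaches from about 275 to 750 mm from the base axis. Payload 10.2 kg.
Tool frame: the origin (TCP) lies at the very end of the fingers, on their centre line; the grasp point (between the pads) lies 19 mm behind it; z points along the fingers, y is the direction in which the jaws open and shut (so a half turn about z gives the same grasp; the last joint's range is limited). The gripper opens to 85 mm and grips with 20 to 120 N. Pads are 22 mm wide; open, the fingers measure 114 mm over their backs; the gripper's body (76 mm by 85 mm) begins 54 mm behind the grasp point. The pads swing forward as they close: fully open they stand 13 mm farther back than shut.
Start: joints at [-1.359, 0.313, 1.498, -0, 1.331, -0.223], TCP at [221.134, -476.163, 231.294] pointing down, gripper open.
Joint ranges: [-2.94, 2.94], [-0.97, 2.17], [0.19, 2.56], [-1.23, 4.37], [0.02, 3.11], [-2.88, 2.88]. Speed limits (rad/s): [2.39, 2.39, 3.01, 3.14, 3.14, 3.14].

### API

Orientations are given as a unit quaternion [w, x, y, z].
In Python, from workcell import bot gives the robot as it stands. The module is installed in compiled form; this text tells all that it offers.
- The arm moves only by the tool servo_tool, never from a script. Its argument "deltas" is a list of rows, each a list of 2 entries, a list of its own where there are three numbers: the shift along the tool's x, y, z in mm, then the turn about the tool's z in rad. A call has 1 to 5 rows; each row shifts and turns the commanded pose from where the row before left it, along the tool's axes as they then stand; what a row does not reach is not made up. A row lasts 1/10 s, in which the tool goes at most 50 mm and 8.59 degrees, less where a joint would pass 70% of its speed; a pose out of reach is approached as far as the arm can. A call with a gripper value outside its range is refused whole. "fingers" is the finger opening in mm, from 0 to 85.4, set as the call begins (left out, the last holds). The fingers move at their own pace and stop on an object; "force" is the grip in N (left out, the last holds). Time passes only in rows, so rows that do not move let the fingers close. It gives the time, the measured TCP pose, the force and the opening at its end, in the units of the state.
- bot.get_obs(): the state, without advancing time (a new reading comes with each control period).
- bot.capture(name): name is "scene" or "top" or "wrist"; returns a dict with "pixels" (400x640x3 uint8, red, green, blue), "camera_matrix" (3x3 intrinsics, pixels), "R" (3x3) and "t" (3): a world point X has camera coordinates R X + t. Camera axes: x right, y down, z forward; pixel columns grow to the right and rows downward; lengths in mm; the calibration is good to about 2 mm. A picture is of the moment at which its call begins. There is no depth.
- bot.close_job(): hands the job in, once; it reports no verdict.
Trained networks look in the newest picture that a camera, given by its name, has taken for a name from the list of things; names that differ only in an ending like _2 or _b are one class to them, and where a whole thing is asked for, a point or a joint stands for the part that bears it (a point fixed in the world has none). Each returns a list of dicts, best first, with "score" (0 to 1); they miss things now and then, are a little off and sometimes report something else, mostly with a low value. They report only what shows in the picture. A call takes as long as a camera call. They do not tell look-alikes from the thing itself.
- bot.look_for(query, camera): "location" ([x, y, z] in mm, in world coordinates, good to about 4 mm: the middle of the surface that is visible of it).
- bot.tip_of(query, camera): "location" ([x, y, z] in mm, in world coordinates, good to about 4 mm: a listed point, or the origin of a listed thing).
The state is a dict: "time_s": time; "joints": joint angles; "joint_vel": joint speeds; "tau": joint torques, N m; "eef_pos": TCP position; "orientation": TCP orientation; "contact_force": force on the tool from outside, world axes, zero at the start; "ft_torque": the same for the moment, N m; "opening": finger opening in mm.
Only numpy, scipy, OpenCV 4.12 (cv2) and the standard library are available. Lean on these libraries where they do the work, as an engineer would, in place of code of your own. Each camera call takes 0.05 s, during which the arm holds its last target.

### The job

Loosen the black clamp knob on the display stand by about a quarter turn, counter-clockwise from above, while the board still lies flat. Then raise the board by its black handle, with the two sand cases staying in place on it, until its pointer stands at the red clip on the angle scale, and finish while still holding the board there by the handle, so that I can tighten the clamp. Leave the red clip and the other things on the table as they are.

Things in the scene. Friction and masses are not known exactly. Their poses are not given: they have to be found in the camera images.
- display_stand: Display stand: wooden base board, 295 mm deep (local x) by 300 mm wide (local y), 15 mm high, fixed to the table. Origin on the table, about under its middle. Local x points away from the robot along the board's hinge axis; local y points from the hinge (robot's right) to the board's free edge (robot's left). Turned by up to 12 degrees.
- board_hinge (a point): Middle of the display board's hinge axis, 80 mm above the table. The axis is level, along the stand's local x, at the right end of the board.
- display_board (a joint): Board angle in rad: 0 level on its rest (start), grows as the free left edge rises, at most 1.0. Wooden board, 160 mm along the hinge, 12 mm thick, free edge 220 mm from the hinge; 0.45 kg, carries two sand cases of 0.1 kg. It falls back at once if let go while the clamp is loose; while the clamp is tight the stay keeps it from rising.
- handle_grip (a point): Point to grip on the lifting handle, a black bar 14 mm wide (along the hinge axis) and 20 mm deep that sticks 70 mm straight out of the board's free edge. The point is mid-section, 42 mm outside the edge, 262 mm from the hinge axis, 25 mm to the robot's side of the board's middle. Pinch it across its width from above; it may turn between the fingers. Lift needed: 2 to 4 N.
- lift_handle: The same black handle; origin at its root on the board's free edge, mid-thickness. Local y points outward along the bar, local z square to the board's upper face.
- pointer_tip (a point): Tip of the thin black pointer at the board's far side, next to the angle scale, 228 mm from the hinge axis.
- clip_line (a point): White line of the red clip on the upright aluminium angle scale (an arc behind the board, centred on the hinge, a tick every 5 degrees), 228 mm from the hinge axis: it coincides with the pointer tip when the board is exactly at the clip. The clip is 20 mm wide along the arc.
- angle_clip (a joint): Board angle that the red clip marks, in rad above level (0.45 to 0.8): the pointer is at the clip when the board's angle equals it. The clip stays by friction and is not to be moved.
- clamp_knob (a joint): Black wing knob of the clamp screw, in rad: 0 to 0.15 at the start (tight), grows as it is turned counter-clockwise seen from above (loosening). The clamp lets go at about 0.9; a stop ends the turn at 1.9. It stays where it is left and takes less than 0.1 N m to turn.
- knob_grip (a point): Point to grip on the knob's wing, on its upright axis, 90 mm above the table. The wing is 46 mm long and 14 mm thick; its top is 10 mm above this point, the wider hub 21 mm below it. Take it from above across its thickness. Local x runs along the wing and turns with the knob: at knob 0 it lies 45 degrees clockwise (from above) of the stand's local x. Below it is a steel carriage, its top about 45 mm above the table.
- stay_carriage (a joint): Place of the steel carriage under the knob on its rail, in m, 0 at the start. A bar (the stay) joins it to the board's near side, so it is drawn toward the hinge by up to 90 mm, knob and all, as the board is raised with the clamp loose.
- case_near: Clear shut case of white sand, 108 x 68 x 28 mm, about 0.1 kg, lying loose on the board on the robot's side, its end by the ledge beside the hinge. Origin: centre of its underside; local x along its length.
- case_far: The second such case, beside it on the far side.
- powder_pot: Glass jar of white powder with a cork, 44 mm wide, 70 mm high, to the right; origin under its centre. Leave alone.
- rock_brown: Small brown rock, 30 x 60 x 24 mm, on the table in front, left of the stand; origin under its centre. Leave alone.
Mind the look-alikes: they are no part of the job. Leave any blue or purple look-alike of the case_far alone.

How it is judged:
By the outcome, as a careful person would: the job done as asked, in the order asked, and still so for the second after the job is handed in, while the arm keeps its last pose, push and grip.
It also fails if it takes over 54 s, if anything falls off the work surface, if the arm or the gripper's body presses on something with over 40 N, if the wrist force passes 120 N, or if a joint passes its speed limit or range.

## Working session

There is one attempt and no reset: what is moved stays moved. The work goes in short steps, Python scripts to look and compute and a tool call to move; the robot and the scene stay as the last step left them, time stands still between calls to the robot, and variables do not carry over. Pictures are saved under pics/ and viewed, and the job is handed in when it is done.

Besides the shell and the picture viewer there is one more tool, called after "Request:" by a JSON object that holds its "fn" and its "kwargs". servo_tool: Moves the arm, as the interface text tells. Its arguments: {"type":"object","properties":{"deltas":{"type":"array","items":{"type":"array"}},"fingers":{"type":"number"},"force":{"type":"number"}},"required":["deltas"]}

```bash
mkdir -p pics; cat > h.py <<'E'
from workcell import bot
import numpy as np, cv2
def cap(n,f=None):
    c=bot.capture(n)
    if f: cv2.imwrite('pics/'+f,cv2.cvtColor(c['pixels'],cv2.COLOR_RGB2BGR))
    return c
def proj(c,X):
    p=c['camera_matrix']@(c['R']@np.array(X,float)+c['t']); return p[:2]/p[2]
def ray(c,uv,z=None):
    R=np.array(c['R']);o=-R.T@c['t'];d=R.T@np.linalg.inv(c['camera_matrix'])@np.array([uv[0],uv[1],1.])
    return o+d*(z-o[2])/d[2] if z is not None else (o,d/np.linalg.norm(d))
E
python3 - <<'E'
from h import *
np.set_printoptions(precision=1,suppress=True)
cs={}
for n in ['scene','top']:
    cs[n]=cap(n,n+'1.png')
for n in ['scene','top']:
    for q in ['display_stand','board_hinge','handle_grip','lift_handle','pointer_tip','clip_line','knob_grip','case_near','case_far','powder_pot','rock_brown']:
        r=bot.tip_of(q,n)
        print(n,q,[(np.round(d['score'],2),np.round(d['location'],1),proj(cs[n],d['location'])) for d in r[:3]])
print(bot.get_obs())
E
```

```text
scene display_stand [(np.float64(0.87), array([ 609.5, -265.5,   -2.1]), array([357.9, 226.3]))]
scene board_hinge []
scene handle_grip [(np.float64(0.48), array([ 592.1, -122.5,   81.1]), array([321.7, 178.4]))]
scene lift_handle [(np.float64(0.48), array([ 588.4, -161.9,   77.4]), array([328.6, 185. ]))]
scene pointer_tip [(np.float64(0.64), array([ 707.6, -166.2,   82.3]), array([367.1, 174.6]))]
scene clip_line [(np.float64(0.56), array([ 706.7, -198.1,  204.7]), array([376.2, 133.4]))]
scene knob_grip [(np.float64(0.73), array([ 480.2, -144.9,   86.8]), array([288.2, 188.2]))]
scene case_near []
scene case_far [(np.float64(0.8), array([ 640.8, -309.1,   89.3]), array([380.5, 196.2])), (np.float64(0.66), array([521.5,  -2.3,  -2.5]), array([277.8, 197.3])), (np.float64(0.65), array([ 342.3, -488.6,   -0. ]), array([312. , 306.1]))]
scene powder_pot [(np.float64(0.57), array([ 490.9, -526.9,    0.2]), array([386.3, 292. ]))]
scene rock_brown [(np.float64(0.5), array([374.8, -14.5,   1.3]), array([230.6, 209.6]))]
top display_stand [(np.float64(0.62), array([ 605.6, -266.7,    1.1]
[... 921 characters left out ...]
t64(0.7), array([522.5,  -3.1,   1.1]), array([224.2, 196.6])), (np.float64(0.61), array([ 637.5, -312.7,   85.8]), array([347. , 148.5]))]
top powder_pot [(np.float64(0.83), array([ 485.3, -525.4,   -1.2]), array([425.6, 213.5]))]
top rock_brown [(np.float64(0.53), array([376.6, -14. ,  -4.4]), array([227.2, 253.7]))]
{'time_s': 1.2, 'joints': array([-1.4,  0.3,  1.5,  0. ,  1.3, -0.2]), 'joint_vel': array([-0., -0., -0.,  0., -0., -0.]), 'tau': array([  0. , -41.2, -26. ,  -0. ,   0. ,   0. ]), 'eef_pos': array([ 221.1, -476.2,  231.3]), 'orientation': array([-0. ,  1. ,  0.2,  0. ]), 'contact_force': array([ 0.2,  0.8, -0.4]), 'ft_torque': array([0., 0., 0.]), 'opening': 85.5790698800756}
```

View pictures.

```bash
python3 - <<'E'
import cv2,numpy as np
a=cv2.imread('pics/top1.png');b=cv2.imread('pics/scene1.png')
cv2.imwrite('pics/top1c.png',cv2.resize(a[70:300,190:450],None,fx=3,fy=2.6,interpolation=cv2.INTER_CUBIC)[:600,:800])
cv2.imwrite('pics/scene1c.png',cv2.resize(b[90:320,200:460],None,fx=3,fy=2.6,interpolation=cv2.INTER_CUBIC)[:600,:800])
cv2.imwrite('pics/knob1c.png',cv2.resize(a[180:240,240:320],None,fx=10,fy=10,interpolation=cv2.INTER_CUBIC)[:600,:800])
E
```

```text
(no output)
```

View pics/top1c.png

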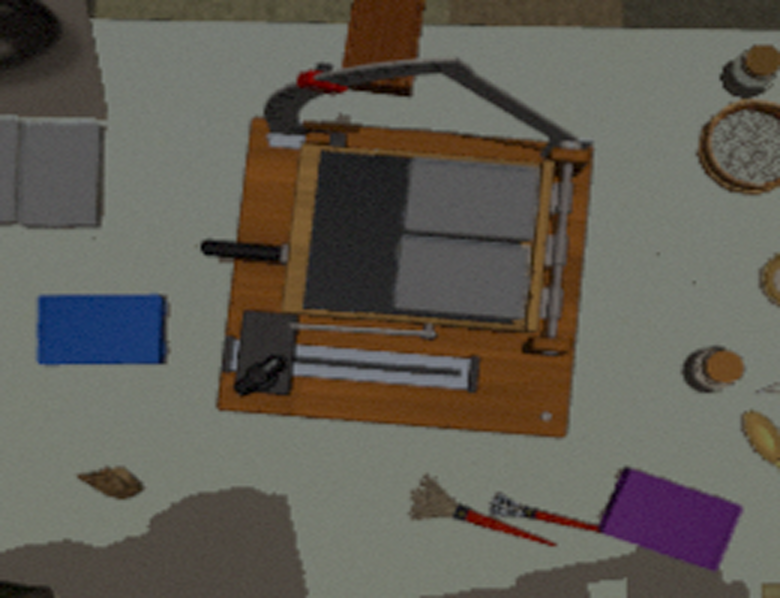

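View pics/scene1c.png

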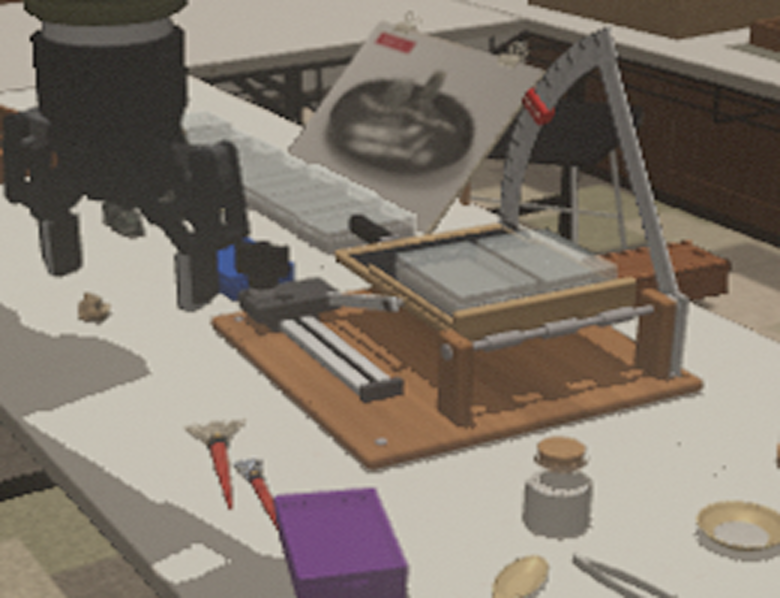

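View pics/knob1c.png

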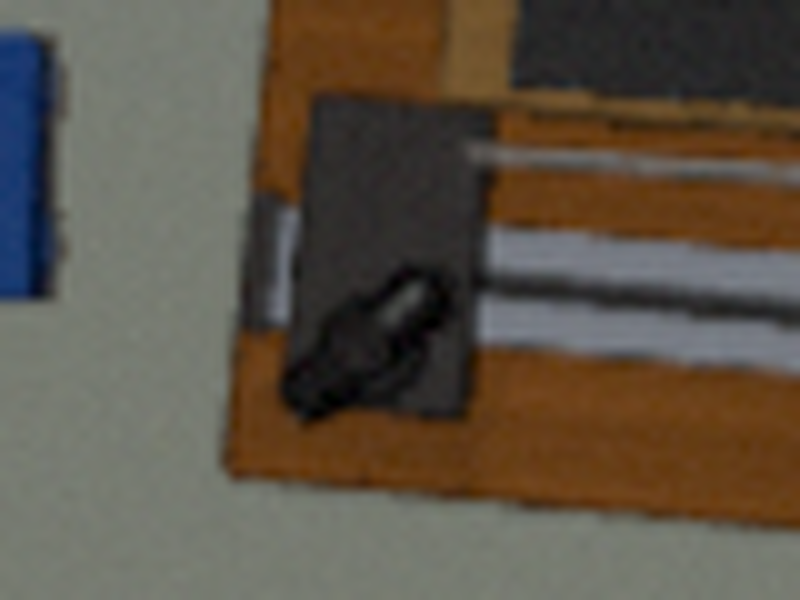

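```bash
python3 - <<'E'
from h import *
from scipy.optimize import least_squares
np.set_printoptions(precision=3,suppress=True)
c=cap('top');s=cap('scene')
import pickle;pickle.dump((c,s),open('cs.pkl','wb'))
P=[(250,117),(592,143),(568,436),(219,409)]
C=[ray(c,(x/3+190,y/2.6+70),15)[:2] for x,y in P];print(np.array(C))
# stand corners local
L=[(147.5,150),(147.5,-150),(-147.5,-150),(-147.5,150)]
def R(t):return np.array([[np.cos(t),-np.sin(t)],[np.sin(t),np.cos(t)]])
H=[((0,0),(589.3,-383.2)),((-25,262),(591.5,-123.8)),((-25,220),(591,-161.9))]
def f(p):
    r=[]
    for l,w in zip(L,C): r+=list(R(p[4])@np.array(l)+p[:2]-w)
    for l,w in H: r+=list(R(p[4])@np.array(l)+p[2:4]-w)
    return np.array(r)
o=least_squares(f,[600,-266,590,-383,-.1],loss='soft_l1',f_scale=3);print(o.x,f(o.x))
x=o.x;print('grip',R(x[4])@[-25,262]+x[2:4]); 
for k in [(707,-164),(480.4,-142.6),(706.3,-202)]: print(R(x[4]).T@(np.array(k)-x[2:4]))
ob=bot.get_obs();q=ob['orientation'];print(q,2*np.arctan2(q[2],q[1]),ob['joints'])
E
```

```text
[[ 735.443 -126.142]
 [ 714.097 -423.192]
 [ 421.48  -402.149]
 [ 444.672 -105.869]]
[ 578.995 -264.274  595.639 -384.252   -0.077] [ 2.217  0.004  0.348 -2.046 -1.15  -0.261 -1.127  2.559  6.339 -1.052
 -0.511  2.697 -3.261 -1.077]
grip [ 590.989 -121.103]
[ 93.983 228.209]
[-133.594  232.009]
[ 96.225 190.268]
[0.    0.976 0.216 0.   ] 0.4347946094967414 [-1.359  0.313  1.498  0.     1.331 -0.223]
```

```bash
cat >> h.py <<'E'
def state():
    o=bot.get_obs();q=o['orientation'];h=2*np.arctan2(q[2],q[1]);return o,np.array(o['eef_pos']),h
def plan(target,jaw,n,start=None):
    """jaw = heading of tool y; returns rows"""
    o,p,a=state()
    if start is not None: p,a=np.array(start[:3],float),start[3]+np.pi/2
    ja=a-np.pi/2; d=jaw-ja
    dz=round(-d/n,3); st=(np.array(target,float)-p)
    rows=[]
    for i in range(n):
        w=(p0+st*(i+1)/n if i else p+st/n) if i else p+st/n
        if i==0: p0=p.copy(); cur=p.copy()
        e=w-cur
        X=np.array([np.cos(a),np.sin(a),0]);Y=np.array([np.sin(a),-np.cos(a),0])
        r=[round(float(e@X)),round(float(e@Y)),round(float(-e[2]))]
        if i==n-1: r=[round(float(e@X),1),round(float(e@Y),1),round(float(-e[2]),1)]
        rows.append([r,dz]); cur=cur+r[0]*X+r[1]*Y+np.array([0,0,-r[2]]); a-=dz
    print(rows,'end',cur.round(1),round(a-np.pi/2,3))
E
python3 - <<'E'
from h import *
plan([470,-143,215],-2.40,12)
E
```

```text
[[[31, -16, 1], np.float64(0.105)], [[28, -20, 2], np.float64(0.105)], [[26, -22, 1], np.float64(0.105)], [[24, -26, 1], np.float64(0.105)], [[22, -27, 2], np.float64(0.105)], [[18, -29, 1], np.float64(0.105)], [[15, -32, 2], np.float64(0.105)], [[11, -32, 1], np.float64(0.105)], [[8, -34, 1], np.float64(0.105)], [[5, -34, 2], np.float64(0.105)], [[1, -35, 1], np.float64(0.105)], [[-3.0, -34.6, 1.3], np.float64(0.105)]] end [ 470. -143.  215.] -2.396
```

Request:
{"fn": "servo_tool", "kwargs": {"deltas": [[[31,-16,1],0.105],[[28,-20,2],0.105],[[26,-22,1],0.105],[[24,-26,1],0.105],[[22,-27,2],0.105]], "fingers": 40}}

```text
time_s: 1.8
eef_pos: [325.9, -336.2, 224.4]
orientation: [0.0, 0.999, -0.047, 0.0]
contact_force: [0.4, -0.2, -0.1]
opening: 40.2
```

Request:
{"fn": "servo_tool", "kwargs": {"deltas": [[[18,-29,1],0.105],[[15,-32,2],0.105],[[11,-32,1],0.105],[[8,-34,1],0.105],[[5,-34,2],0.105]]}}

```text
time_s: 2.3
eef_pos: [429.2, -197.7, 217.5]
orientation: [0.0, 0.952, -0.305, 0.0]
contact_force: [-0.0, -0.0, 0.1]
opening: 40.2
```

Request:
{"fn": "servo_tool", "kwargs": {"deltas": [[[1,-35,1],0.105],[[-3,-34,1],0.105],[[0,0,0],0],[[0,0,0],0]]}}

```text
time_s: 2.7
eef_pos: [469.7, -143.1, 215.2]
orientation: [0.0, 0.917, -0.4, -0.0]
contact_force: [0.1, 0.6, 0.4]
opening: 40.3
```

```bash
python3 - <<'E'
from h import *
np.set_printoptions(precision=3,suppress=True)
o,p,a=state();print(o['time_s'],p,a-np.pi/2)
c=cap('wrist','w1.png')
print([(d['score'],d['location'],proj(c,d['location'])) for d in bot.tip_of('knob_grip','wrist')])
print([(d['score'],d['location'],proj(c,d['location'])) for d in bot.tip_of('handle_grip','wrist')])
import pickle;pickle.dump(c,open('w1.pkl','wb'))
E
```

```text
2.7 [ 469.694 -143.123  215.207] -2.39368127197627
[(0.91, [475.6, -144.8, 91.0], array([312.372, 189.827])), (0.28, [592.2, -165.0, 77.7], array([217.714,  65.357]))]
[(0.68, [596.0, -119.3, 76.4], array([178.585, 107.588]))]
```

View pics/w1.png

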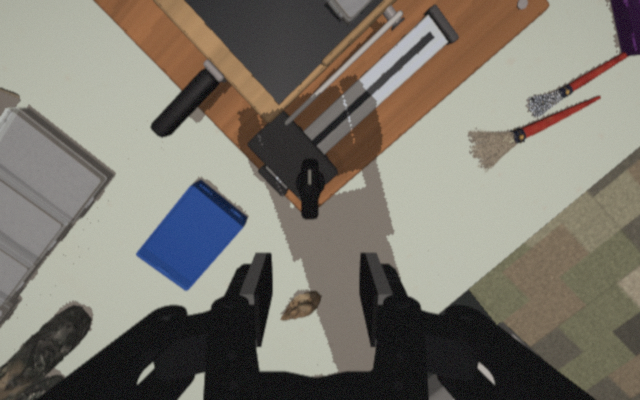

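```bash
python3 - <<'E'
from h import *
import pickle
np.set_printoptions(precision=2,suppress=True)
c=pickle.load(open('w1.pkl','rb'))
im=cv2.cvtColor(c['pixels'],cv2.COLOR_RGB2BGR)
cv2.imwrite('pics/w1c.png',cv2.resize(im[145:235,250:370],None,fx=6.5,fy=6.5,interpolation=cv2.INTER_CUBIC))
t,_=pickle.load(open('cs.pkl','rb'))
for uv in [(312,162),(309,216)]: print(ray(c,uv,100))
for uv in [(270.2,219.5),(284,208)]: print(ray(t,uv,100))
print(proj(c,[477,-144,100]),proj(c,[477+30*np.cos(-.83),-144+30*np.sin(-.83),100]))
E
```

```text
[ 492.2  -162.46  100.  ]
[ 464.53 -128.97  100.  ]
[ 462.56 -131.08  100.  ]
[ 490.09 -163.08  100.  ]
[310.26 192.37] [310.38 153.93]
```

View pics/w1c.png

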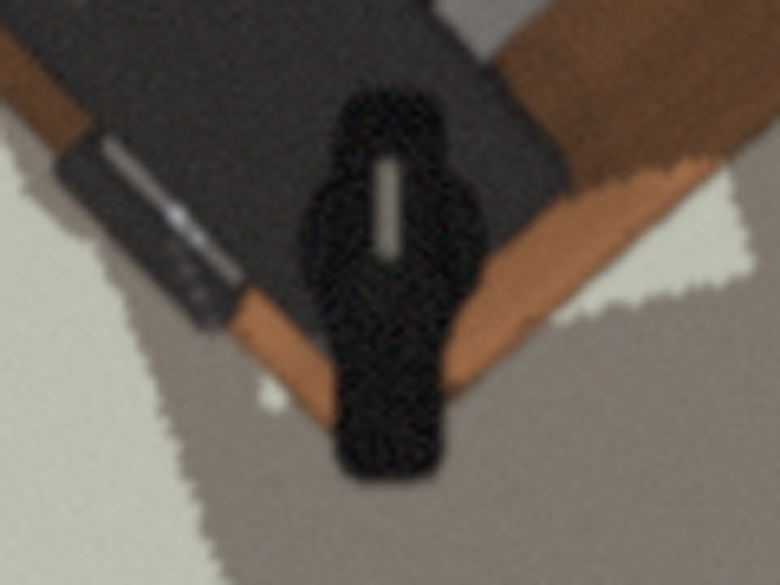

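Request:
{"fn": "servo_tool", "kwargs": {"deltas": [[[4,-3,25],0],[[3,-2,35],0],[[0,0,35],0],[[0,0,20],0],[[0,0,10],0]]}}

```text
time_s: 3.35
eef_pos: [477.0, -145.6, 88.7]
orientation: [-0.0, 0.916, -0.401, -0.001]
contact_force: [0.3, 0.6, 0.5]
opening: 39.7
```

Request:
{"fn": "servo_tool", "kwargs": {"deltas": [[[0,0,10],0],[[0,0,5],0],[[0,0,0],0]]}}

```text
time_s: 3.65
eef_pos: [478.1, -145.4, 75.4]
orientation: [-0.0, 0.916, -0.401, 0.0]
contact_force: [0.2, 0.3, -0.0]
opening: 40.1
```

```bash
python3 - <<'E'
from h import *
o,p,a=state();print(o['time_s'],p,a-np.pi/2,o['contact_force'],o['joints'])
c=cap('wrist','w2.png')
E
```

```text
3.65 [ 478.09402509 -145.38146633   75.40278138] -2.3961517198477806 [ 0.22394827  0.28985689 -0.0195531 ] [-5.30106273e-01  4.44519560e-01  1.76012509e+00  3.87054536e-05
  9.36718771e-01  1.86602252e+00]
```

View pics/w2.png

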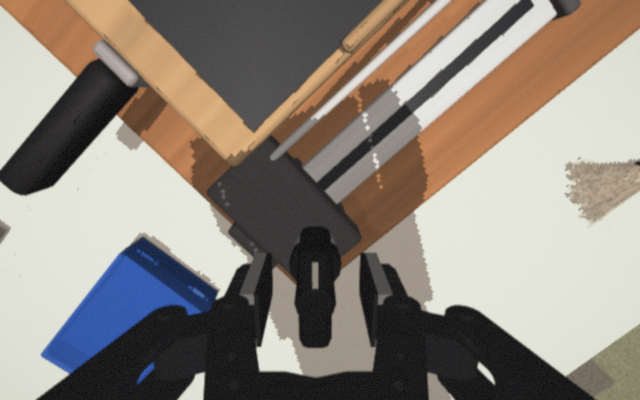

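Request:
{"fn": "servo_tool", "kwargs": {"deltas": [[[0,0,0],0],[[0,0,0],0],[[0,0,0],0],[[0,0,0],0]], "fingers": 5, "force": 30}}

```text
time_s: 4.1
eef_pos: [478.4, -145.3, 75.9]
orientation: [0.0, 0.916, -0.401, 0.001]
contact_force: [-1.5, 1.6, 4.6]
opening: 13.5
```

```bash
python3 - <<'E'
from h import *
o,p,a=state();print(o['time_s'],p,a-np.pi/2,o['contact_force'],o['ft_torque'],o['opening'])
E
```

```text
4.1 [ 478.40468454 -145.3233261    75.91253128] -2.3959342248691957 [-1.49445459  1.61243348  4.61586084] [ 0.15032832  0.06711736 -0.00162279] 13.48698521544114
```

Request:
{"fn": "servo_tool", "kwargs": {"deltas": [[[0,0,0],-0.1],[[0,0,0],-0.12],[[0,0,0],-0.12],[[0,0,0],-0.12],[[0,0,0],-0.12]]}}

```text
time_s: 4.6
eef_pos: [479.2, -144.0, 75.9]
orientation: [-0.001, 0.993, -0.12, 0.001]
contact_force: [6.4, 10.3, 4.9]
opening: 13.7
```

Request:
{"fn": "servo_tool", "kwargs": {"deltas": [[[0,0,0],-0.12],[[0,0,0],-0.12],[[0,0,0],-0.12],[[0,0,0],-0.12],[[0,0,0],-0.12]]}}

```text
time_s: 5.1
eef_pos: [479.1, -142.4, 75.9]
orientation: [-0.002, 0.984, 0.178, 0.002]
contact_force: [5.4, 20.0, 8.5]
opening: 13.3
```

Request:
{"fn": "servo_tool", "kwargs": {"deltas": [[[0,0,0],-0.12],[[0,0,0],-0.12],[[0,0,0],-0.12],[[0,0,0],0],[[0,0,0],0]]}}

```text
time_s: 5.6
eef_pos: [478.5, -142.5, 75.8]
orientation: [-0.002, 0.937, 0.35, 0.001]
contact_force: [2.5, 17.5, 10.1]
opening: 13.7
```

```bash
python3 - <<'E'
from h import *
o,p,a=state();print(o['time_s'],p,a-np.pi/2,o['contact_force'],o['ft_torque'],o['opening'],o['joints'])
c=cap('wrist','w3.png')
E
```

```text
5.6 [ 478.47944477 -142.49419286   75.84829101] -0.8561370954837111 [ 2.49830399 17.51164265 10.0957545 ] [ 2.9762946  -0.44678408 -0.0213495 ] 13.735579625132655 [-0.52689714  0.44330473  1.76062116  0.00551923  0.93923954  0.32597788]
```

View pics/w3.png

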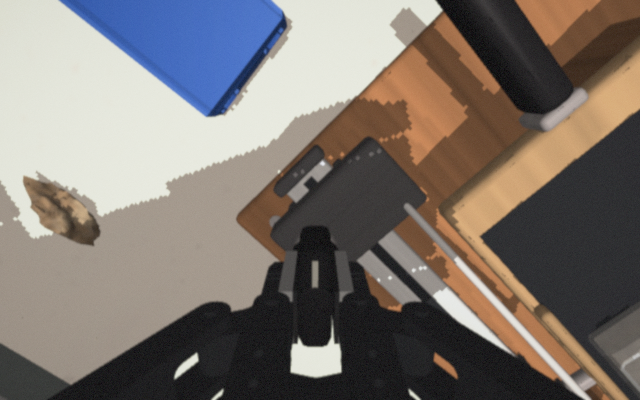

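Request:
{"fn": "servo_tool", "kwargs": {"deltas": [[[2,-2.3,0],0],[[0,0,0],0]]}}

```text
time_s: 5.85
eef_pos: [478.6, -140.9, 75.9]
orientation: [-0.0, 0.937, 0.35, 0.001]
contact_force: [1.9, 7.4, 6.8]
opening: 13.2
```

Request:
{"fn": "servo_tool", "kwargs": {"deltas": [[[0,0,0],0],[[0,0,0],0],[[0,0,0],0]], "fingers": 40}}

```text
time_s: 6.15
eef_pos: [477.9, -142.2, 75.2]
orientation: [-0.0, 0.937, 0.35, -0.0]
contact_force: [-0.3, -0.2, -0.1]
opening: 39.9
```

Request:
{"fn": "servo_tool", "kwargs": {"deltas": [[[0,0,-15],0],[[0,0,-25],0],[[0,0,-30],0],[[0,0,-30],0],[[0,0,-10],0]]}}

```text
time_s: 6.65
eef_pos: [478.9, -142.7, 187.9]
orientation: [0.002, 0.937, 0.35, 0.001]
contact_force: [0.2, -0.4, -1.0]
opening: 40.2
```

```bash
python3 - <<'E'
from h import *
o,p,a=state();print(o['time_s'],p,a-np.pi/2,o['contact_force'],o['ft_torque'],o['opening'],o['joints'])
c=cap('wrist','w4.png')
# predicted
plan([591,-121.5,185],-0.077,6)
E
```

```text
6.65 [ 478.85957904 -142.73895153  187.87393234] -0.8561552075432894 [ 0.24082486 -0.43881377 -1.03356953] [ 0.05271396 -0.01424608  0.00256788] 40.170546423605956 [-5.24549128e-01  2.94423389e-01  1.64088144e+00 -1.00280370e-04
  1.20190307e+00  3.31642034e-01]
[[[16, 10, 0], np.float64(-0.13)], [[16, 11, 1], np.float64(-0.13)], [[13, 14, 0], np.float64(-0.13)], [[12, 15, 1], np.float64(-0.13)], [[9, 16, 0], np.float64(-0.13)], [[7.4, 17.8, 0.9], np.float64(-0.13)]] end [ 591.  -121.5  185. ] -0.076
```

View pics/w4.png

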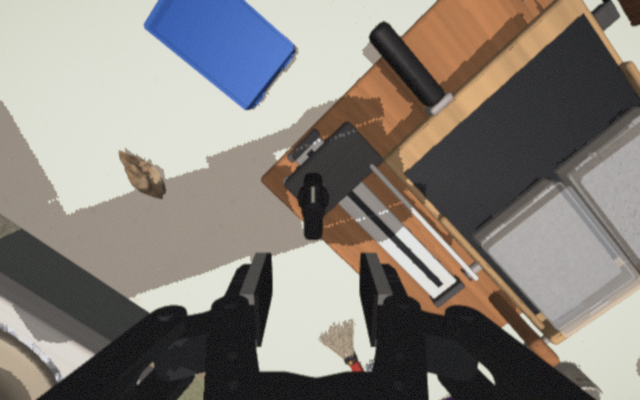

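Request:
{"fn": "servo_tool", "kwargs": {"deltas": [[[16,10,0],-0.13],[[16,11,1],-0.13],[[13,14,0],-0.13],[[12,15,1],-0.13],[[9,16,0],-0.13]]}}

```text
time_s: 7.2
eef_pos: [571.5, -124.1, 181.3]
orientation: [-0.001, 0.774, 0.633, -0.001]
contact_force: [-1.0, -0.8, -0.3]
opening: 40.1
```

Request:
{"fn": "servo_tool", "kwargs": {"deltas": [[[7.5,18,1],-0.13],[[0,0,0],0],[[0,0,0],0]]}}

```text
time_s: 7.5
eef_pos: [589.8, -120.7, 180.8]
orientation: [-0.001, 0.734, 0.679, -0.001]
contact_force: [0.1, -0.2, 0.3]
opening: 40.1
```

```bash
python3 - <<'E'
from h import *
np.set_printoptions(precision=3,suppress=True)
o,p,a=state();print(o['time_s'],p,a-np.pi/2,o['contact_force'],o['opening'],o['joints'])
c=cap('wrist','w5.png')
for q in ['handle_grip','lift_handle']:print([(d['score'],d['location'],proj(c,d['location'])) for d in bot.tip_of(q,'wrist')])
import pickle;pickle.dump(c,open('w5.pkl','wb'))
E
```

```text
7.5 [ 589.769 -120.686  180.785] -0.07842401621406414 [ 0.124 -0.234  0.286] 40.13185641058881 [-0.396  0.523  1.322 -0.     1.298 -0.318]
[(0.87, [596.1, -121.2, 77.4], array([323.367, 204.047]))]
[(0.98, [592.3, -165.5, 77.2], array([322.548, 257.801]))]
```

View pics/w5.png

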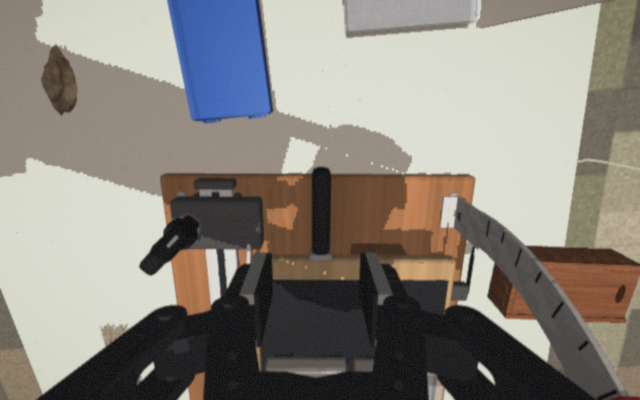

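```bash
python3 - <<'E'
from h import *
import pickle
np.set_printoptions(precision=2,suppress=True)
c=pickle.load(open('w5.pkl','rb'))
for uv in [(321.5,172),(321.3,250),(321,257)]: print(ray(c,uv,90),ray(c,uv,80))
im=cv2.cvtColor(c['pixels'],cv2.COLOR_RGB2BGR)
cv2.imwrite('pics/w5c.png',cv2.resize(im[155:270,280:370],None,fx=5,fy=5,interpolation=cv2.INTER_CUBIC))
E
```

```text
[596.51 -94.05  90.  ] [596.49 -96.16  80.  ]
[ 592.08 -152.79   90.  ] [ 591.87 -157.42   80.  ]
[ 591.44 -158.47   90.  ] [ 591.2  -163.35   80.  ]
```

View pics/w5c.png

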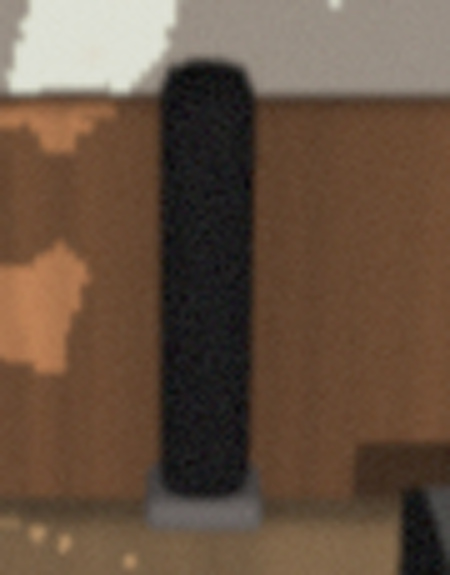

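Request:
{"fn": "servo_tool", "kwargs": {"deltas": [[[1,4,20],0],[[0,0,35],0],[[0,0,25],0],[[0,0,10],0],[[0,0,0],0]]}}

```text
time_s: 8.15
eef_pos: [593.8, -120.1, 91.6]
orientation: [-0.001, 0.734, 0.679, -0.0]
contact_force: [-0.6, -0.1, 0.2]
opening: 39.8
```

```bash
python3 - <<'E'
from h import *
o,p,a=state();print(o['time_s'],p,a-np.pi/2,o['contact_force'],o['opening'])
c=cap('wrist','w6.png');print(proj(c,[594.5,-120,90]),proj(c,[p[0],p[1],p[2]]))
E
```

```text
8.15 [ 593.83070051 -120.11710922   91.5922476 ] -0.07697383325294371 [-0.59882986 -0.09929088  0.19036432] 39.76896018209636
[315.00237256 268.41191107] [313.55845467 270.38023999]
```

View pics/w6.png

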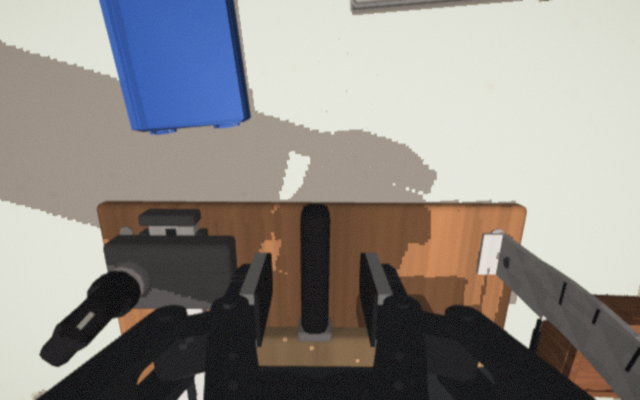

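Request:
{"fn": "servo_tool", "kwargs": {"deltas": [[[0,0,12],0],[[0,0,12],0],[[0,0,6],0],[[0,0,0],0]]}}

```text
time_s: 8.6
eef_pos: [594.0, -119.9, 61.2]
orientation: [-0.001, 0.733, 0.68, -0.0]
contact_force: [0.3, 0.5, -0.7]
opening: 40.0
```

Request:
{"fn": "servo_tool", "kwargs": {"deltas": [[[0,0,0],0],[[0,0,0],0],[[0,0,0],0],[[0,0,0],0]], "fingers": 5, "force": 40}}

```text
time_s: 9.0
eef_pos: [593.5, -120.0, 62.8]
orientation: [-0.001, 0.734, 0.68, -0.001]
contact_force: [-8.6, 0.3, 5.5]
opening: 13.2
```

```bash
python3 - <<'E'
from h import *
np.set_printoptions(precision=2,suppress=True)
o,p,a=state();print(o['time_s'],p,a-np.pi/2,o['contact_force'],o['opening'])
for n in ['scene','top','wrist']:
    c=cap(n,n[0]+'7.png')
    for q in ['clip_line','pointer_tip']:print(n,q,[(d['score'],np.array(d['location']),proj(c,d['location'])) for d in bot.tip_of(q,n)])
# clip predictions in scene image
import pickle
E
python3 - <<'E'
import cv2
b=cv2.imread('pics/s7.png');cv2.imwrite('pics/s7c.png',cv2.resize(b[90:220,300:440],None,fx=4.6,fy=4.6,interpolation=cv2.INTER_CUBIC))
E
```

```text
9.0 [ 593.46 -120.04   62.79] -0.07624523303349084 [-8.6   0.3   5.47] 13.165256763351325
scene clip_line [(0.5, array([ 702.6, -199.8,  200.5]), array([375.24, 135.44]))]
scene pointer_tip [(0.56, array([ 705.3, -164.7,   80.5]), array([366.04, 175.21]))]
top clip_line [(0.65, array([ 704.2, -203.5,  202.7]), array([301.6 , 108.11]))]
top pointer_tip []
wrist clip_line []
wrist pointer_tip [(0.9, array([ 710.4, -163.5,   82.7]), array([589.57, 364.37]))]
```

View pics/s7c.png

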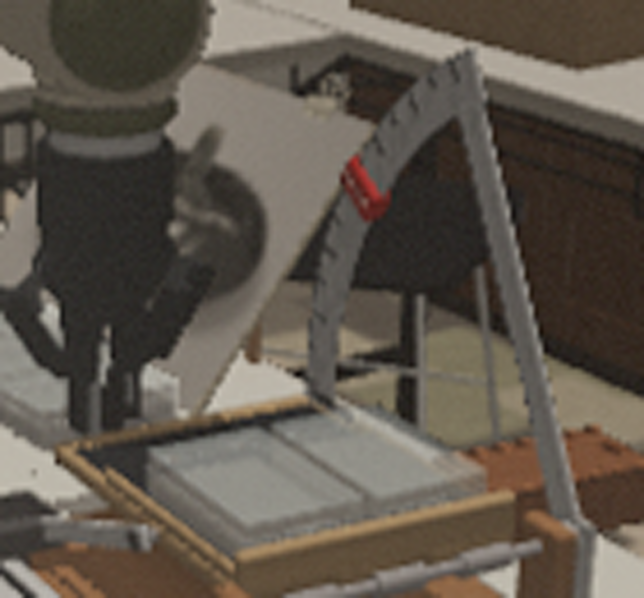

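View pics/w7.png

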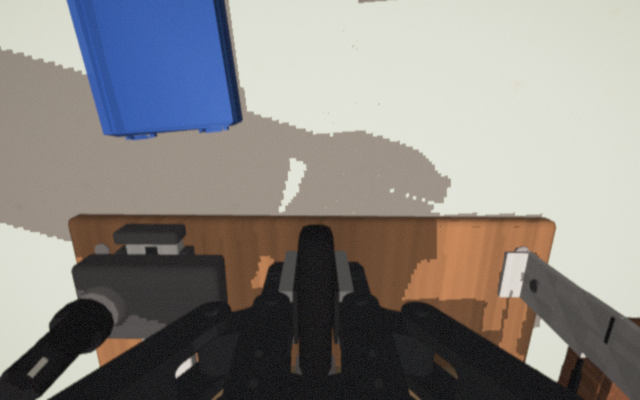

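```bash
cat >> h.py <<'E'
TH=-0.077; HG=np.array([594.5,-383.0,80.])
def loc(lx,ly,lz): 
    return HG+np.array([lx*np.cos(TH)-ly*np.sin(TH),lx*np.sin(TH)+ly*np.cos(TH),lz])
def arc(lx,r,a): return loc(lx,r*np.cos(a),r*np.sin(a))
E
python3 - <<'E'
from h import *
import pickle
np.set_printoptions(precision=2,suppress=True)
t,s=pickle.load(open('cs.pkl','rb'))
print('grip',arc(-25,262,0),arc(96,228,0))
for a in [0,.5,.55,.575,.6,.65]: print(a,proj(s,arc(96,228,a)),proj(t,arc(96,228,a)),proj(s,arc(100,228,a)))
b=cv2.imread('pics/s7.png');cv2.imwrite('pics/s7d.png',cv2.resize(b[105:160,345:415],None,fx=10,fy=10,interpolation=cv2.INTER_CUBIC))
b=cv2.imread('pics/top1.png');cv2.imwrite('pics/t1d.png',cv2.resize(b[85:135,270:340],None,fx=10,fy=10,interpolation=cv2.INTER_CUBIC))
E
```

```text
grip [ 589.73 -119.85   80.  ] [ 707.75 -163.06   80.  ]
0 [366.41 175.01] [286.07 119.69] [367.68 174.75]
0.5 [373.85 138.6 ] [296.03 108.99] [375.18 138.38]
0.55 [375.25 135.46] [298.49 108.05] [376.59 135.24]
0.575 [376.   133.94] [299.81 107.59] [377.34 133.72]
0.6 [376.78 132.44] [301.21 107.14] [378.12 132.23]
0.65 [378.42 129.56] [304.21 106.28] [379.77 129.34]
```

View pics/s7d.png

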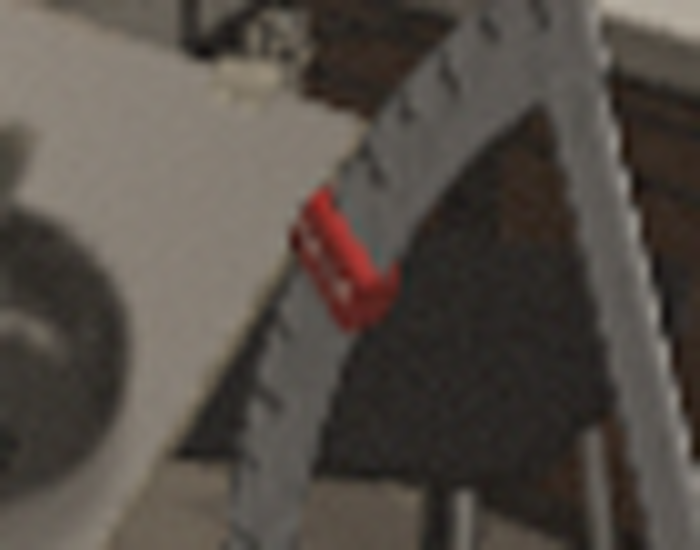

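View pics/t1d.png

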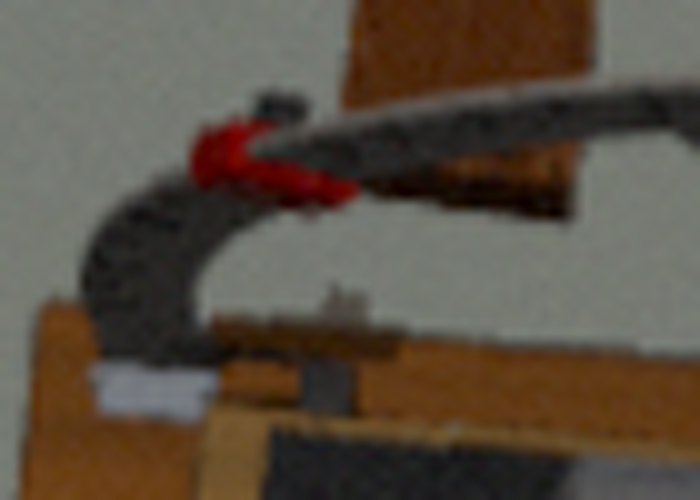

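Request:
{"fn": "servo_tool", "kwargs": {"deltas": [[[0,0,-5.2],0],[[-0.3,0,-7.9],0],[[-0.7,0,-10.4],0],[[-1.2,0,-10.4],0],[[-1.5,0,-10.4],0]]}}

```text
time_s: 9.95
eef_pos: [593.1, -123.8, 106.5]
orientation: [-0.001, 0.734, 0.68, -0.001]
contact_force: [-5.8, -2.8, -4.5]
opening: 13.2
```

```bash
python3 - <<'E'
from h import *
np.set_printoptions(precision=2,suppress=True)
o,p,a=state();print(o['time_s'],p,a-np.pi/2,o['contact_force'],o['opening'])
c=cap('scene','s8.png')
b=cv2.imread('pics/s8.png');cv2.imwrite('pics/s8c.png',cv2.resize(b[90:260,240:440],None,fx=3.5,fy=3.5,interpolation=cv2.INTER_CUBIC))
E
```

```text
9.95 [ 593.1  -123.84  106.54] -0.07642463965728541 [-5.78 -2.8  -4.52] 13.184273062837912
```

View pics/s8c.png

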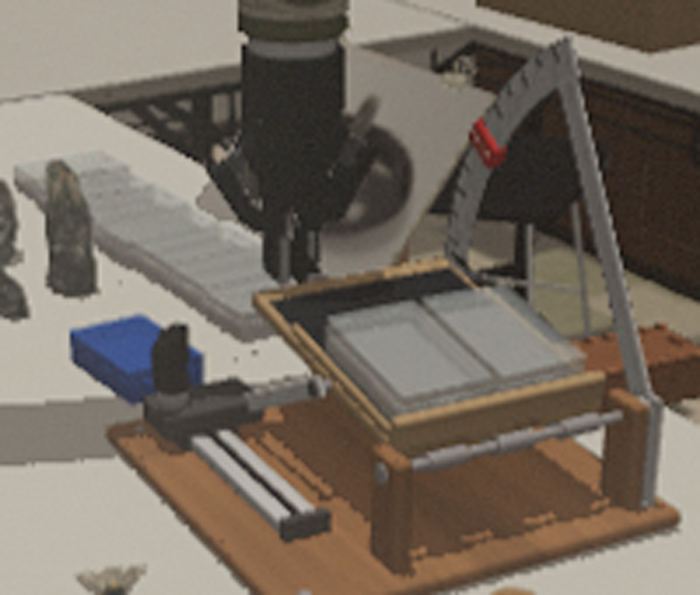

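The board is rising with the cases in place, and the knob wing at crop (170,355) stands turned. Continuing.

Request:
{"fn": "servo_tool", "kwargs": {"deltas": [[[-2,0,-10.3],0],[[-2.4,0,-10.2],0],[[-2.8,0,-10.1],0],[[-3.2,0,-10],0],[[-3.6,0,-9.8],0]]}}

```text
time_s: 10.5
eef_pos: [592.0, -137.8, 157.1]
orientation: [-0.002, 0.734, 0.68, -0.001]
contact_force: [-6.7, -3.1, -6.2]
opening: 13.3
```

Request:
{"fn": "servo_tool", "kwargs": {"deltas": [[[-4,0,-9.7],0],[[-4.4,0,-9.5],0],[[-3.5,0,-7],0],[[-2.5,0,-4.6],0],[[0,0,0],0]]}}

```text
time_s: 11.0
eef_pos: [590.8, -152.2, 188.1]
orientation: [-0.002, 0.734, 0.68, -0.001]
contact_force: [-8.2, 0.2, -5.1]
opening: 13.7
```

```bash
python3 - <<'E'
from h import *
np.set_printoptions(precision=2,suppress=True)
o,p,a=state();print(o['time_s'],p,a-np.pi/2,o['contact_force'],o['opening'],o['joints'])
for n in ['scene','top','wrist']:
    c=cap(n,n[0]+'9.png')
    for q in ['clip_line','pointer_tip']:print(n,q,[(d['score'],np.array(d['location']),proj(c,d['location'])) for d in bot.tip_of(q,n)])
b=cv2.imread('pics/s9.png');cv2.imwrite('pics/s9c.png',cv2.resize(b[90:260,240:440],None,fx=3.5,fy=3.5,interpolation=cv2.INTER_CUBIC))
cv2.imwrite('pics/s9d.png',cv2.resize(b[105:160,345:415],None,fx=10,fy=10,interpolation=cv2.INTER_CUBIC))
E
```

```text
11.0 [ 590.76 -152.23  188.13] -0.07656379029368887 [-8.17  0.18 -5.14] 13.67935709416553 [-0.44  0.54  1.28 -0.    1.33 -0.37]
scene clip_line [(0.54, array([ 704. , -199.9,  201.8]), array([375.73, 134.87]))]
scene pointer_tip [(0.7, array([ 704.2, -194.5,  191.7]), array([374.32, 138.16])), (0.57, array([ 584. , -184.6,  180.8]), array([332.3 , 149.37]))]
top clip_line [(0.56, array([ 706.1, -205. ,  201.4]), array([302.31, 107.43]))]
top pointer_tip [(0.77, array([ 705. , -189.3,  185.6]), array([295.37, 109.68]))]
wrist clip_line [(0.7, array([ 706. , -198.6,  204.1]), array([578.75, 364.78]))]
wrist pointer_tip [(0.64, array([ 708. , -192.8,  186.9]), array([559.02, 328.68]))]
```

View pics/s9c.png

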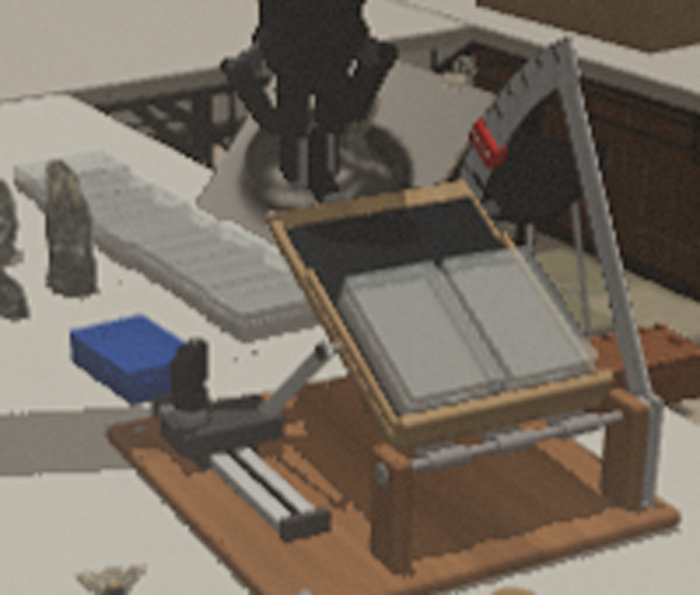

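View pics/s9d.png

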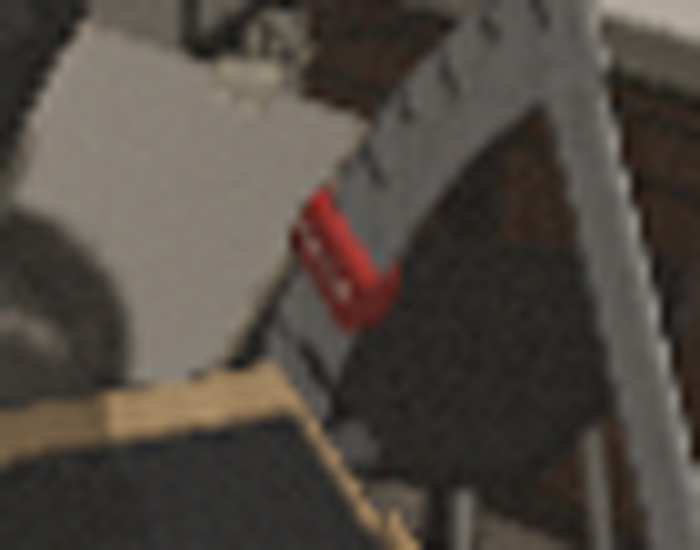

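View pics/w9.png

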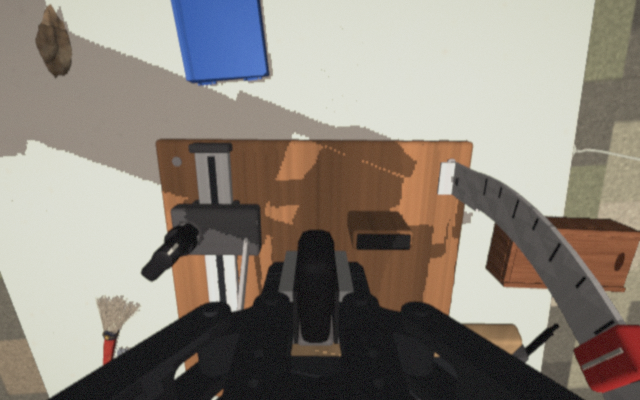

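```bash
python3 - <<'E'
from h import *
np.set_printoptions(precision=2,suppress=True)
c=cap('wrist')
b=cv2.cvtColor(c['pixels'],cv2.COLOR_RGB2BGR);cv2.imwrite('pics/w9c.png',cv2.resize(b[290:400,510:640],None,fx=5.4,fy=5.4,interpolation=cv2.INTER_CUBIC))
for a in [.48,.5,.52,.55,.575,.6]:
    for lx in [92,96,100]: print(a,lx,proj(c,arc(lx,228,a)),proj(c,arc(lx,240,a)))
E
```

```text
0.48 92 [545.1  319.82] [557.24 307.65]
0.48 96 [553.28 319.86] [565.86 307.68]
0.48 100 [561.47 319.89] [574.49 307.72]
0.5 92 [549.53 328.82] [562.43 317.38]
0.5 96 [557.88 328.86] [571.24 317.42]
0.5 100 [566.22 328.9 ] [580.05 317.46]
0.52 92 [554.04 338.26] [567.73 327.64]
0.52 96 [562.55 338.3 ] [576.73 327.68]
0.52 100 [571.06 338.34] [585.73 327.72]
0.55 92 [560.95 353.26] [575.9  344.05]
0.55 96 [569.71 353.3 ] [585.19 344.09]
0.55 100 [578.47 353.35] [594.49 344.14]
0.575 92 [566.84 366.56] [582.9  358.69]
0.575 96 [575.81 366.61] [592.44 358.74]
0.575 100 [584.78 366.65] [602.   358.79]
0.6 92 [572.83 380.6 ] [590.06 374.25]
0.6 96 [582.02 380.65] [599.87 374.3 ]
0.6 100 [591.21 380.69] [609.68 374.35]
```

View pics/w9c.png

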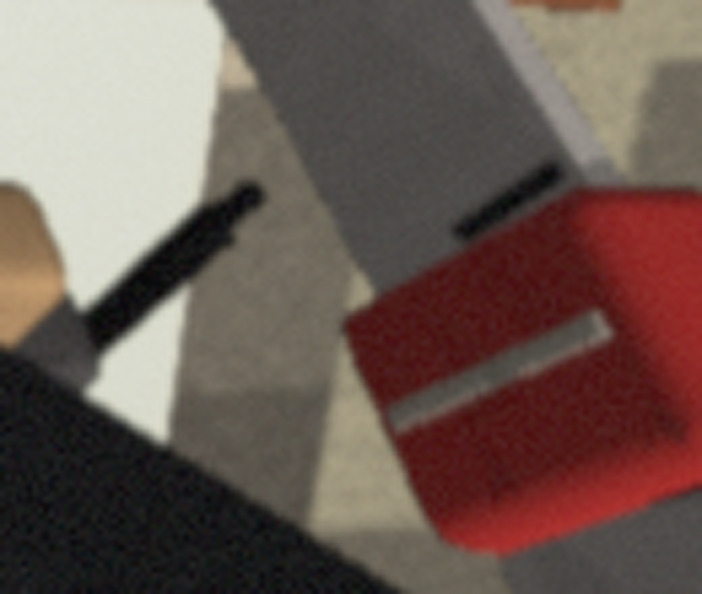

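Request:
{"fn": "servo_tool", "kwargs": {"deltas": [[[-2.6,0,-4.6],0],[[-2.6,0,-4.5],0],[[-2.7,0,-4.5],0],[[-1.4,0,-2.2],0],[[0,0,0],0]]}}

```text
time_s: 12.0
eef_pos: [590.0, -161.3, 203.5]
orientation: [-0.002, 0.734, 0.68, -0.001]
contact_force: [-8.9, -0.6, -4.7]
opening: 13.4
```

```bash
python3 - <<'E'
from h import *
np.set_printoptions(precision=2,suppress=True)
o,p,a=state();print(o['time_s'],p,a-np.pi/2,o['contact_force'],o['opening'])
c=cap('wrist','w10.png')
b=cv2.imread('pics/w10.png');cv2.imwrite('pics/w10c.png',cv2.resize(b[270:400,490:640],None,fx=5,fy=4.5,interpolation=cv2.INTER_CUBIC))
for a in [.55,.57,.59]:
    for lx in [96,100]: print(a,lx,proj(c,arc(lx,228,a)),proj(c,arc(lx,240,a)))
s=cap('scene','s10.png')
b=cv2.imread('pics/s10.png');cv2.imwrite('pics/s10d.png',cv2.resize(b[105:160,345:415],None,fx=10,fy=10,interpolation=cv2.INTER_CUBIC))
E
```

```text
12.0 [ 590.01 -161.33  203.51] -0.07648733134433616 [-8.91 -0.58 -4.73] 13.434782721117186
0.55 96 [551.5  314.78] [564.75 304.1 ]
0.55 100 [559.62 314.82] [573.33 304.14]
0.57 96 [555.68 323.89] [569.67 314.03]
0.57 100 [563.95 323.92] [578.43 314.07]
0.59 96 [559.92 333.39] [574.68 324.44]
0.59 100 [568.33 333.43] [583.6  324.48]
```

View pics/w10c.png

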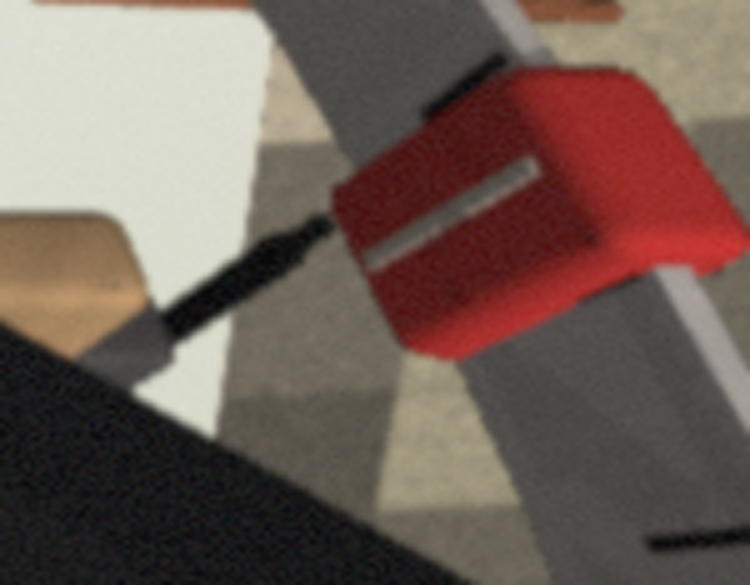

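View pics/s10d.png

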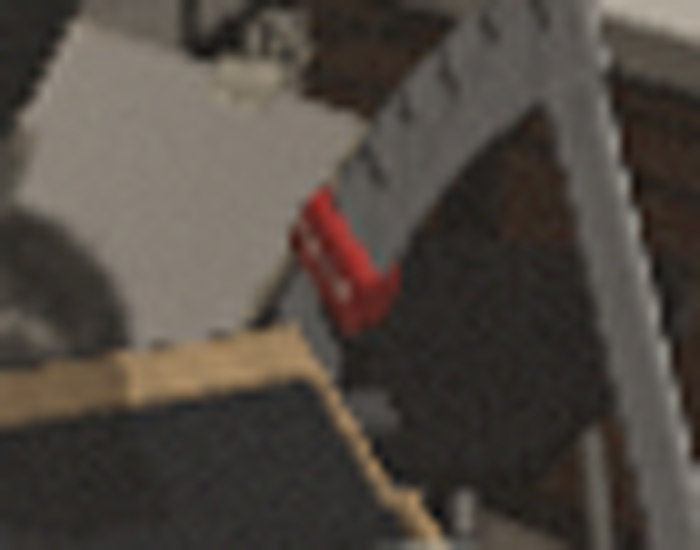

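```bash
python3 - <<'E'
from h import *
import h,pickle
from scipy.optimize import least_squares
np.set_printoptions(precision=3,suppress=True)
c=cap('wrist'); t,s=pickle.load(open('cs.pkl','rb'))
_,p,_=state()
c9=dict(c); R=np.array(c['R']); c9['t']=np.array(c['t'])+R@(p-np.array([590.76,-152.23,188.13]))
def f(x):
    a,lc,ri,ro,lp,a1,a2,dy,dz=x; d=np.array([0,dy,dz])
    r=[]
    for cam,i,o in [(c9,(582.8,367.8),(622,350.2)),(c,(564,328.4),(597.6,306.7)),(s,(379.3,134.2),(375.7,128.8))]:
        r+=list(proj(cam,arc(lc,ri,a)+d)-i)+list(proj(cam,arc(lc,ro,a)+d)-o)
    r+=list(proj(c9,arc(lp,228,a1)+d)-(558.1,325.2))+list(proj(c,arc(lp,228,a2)+d)-(555.6,320))
    r+=[(a1-.499)/.006,(a2-a1-.068)/.002,dy/2,dz/2]
    return np.array(r)
o=least_squares(f,[.58,100,228,250,96,.5,.568,0,0]);print(o.x,o.fun)
J=np.linalg.inv(o.jac.T@o.jac);print(np.sqrt(np.diag(J)),o.x[0]-o.x[6])
E
```

```text
[  0.575 102.776 222.589 248.734  96.708   0.498   0.565   0.656  -0.471] [ 0.004 -0.732 -0.312 -0.974  0.427  0.898  0.16   1.094 -0.245  1.054
 -1.164 -1.235 -0.225 -0.223  0.226  0.31  -0.222 -0.38   0.328 -0.235]
[0.005 1.011 2.344 2.227 1.292 0.005 0.005 1.476 1.668] 0.010579850060204454
```

Request:
{"fn": "servo_tool", "kwargs": {"deltas": [[[-0.8,0,-1.2],0],[[-0.8,0,-1.3],0],[[0,0,0],0],[[0,0,0],0]]}}

```text
time_s: 12.55
eef_pos: [589.9, -162.8, 205.7]
orientation: [-0.002, 0.734, 0.68, -0.001]
contact_force: [-8.1, -1.0, -5.9]
opening: 13.1
```

```bash
python3 - <<'E'
from h import *
np.set_printoptions(precision=3,suppress=True)
o,p,a=state();print(o['time_s'],p,a-np.pi/2,o['contact_force'],o['opening'])
c=cap('wrist','w11.png')
L={}
for n in ['wrist','scene','top']:
    k=c if n=='wrist' else cap(n,n[0]+'11.png')
    for q in ['clip_line','pointer_tip']:print(n,q,[(d['score'],np.array(d['location']),proj(k,d['location'])) for d in bot.tip_of(q,n)])
b=cv2.imread('pics/w11.png');cv2.imwrite('pics/w11c.png',cv2.resize(b[270:400,490:640],None,fx=5,fy=4.5,interpolation=cv2.INTER_CUBIC))
for a in [.56,.57,.58,.59]: print(a,proj(c,arc(96.7,228,a)),proj(c,arc(102.8,222.6,a)),proj(c,arc(102.8,248.7,a)))
b=cv2.imread('pics/s11.png');cv2.imwrite('pics/s11c.png',cv2.resize(b[90:260,240:440],None,fx=3.5,fy=3.5,interpolation=cv2.INTER_CUBIC))
E
```

```text
12.55 [ 589.875 -162.768  205.726] -0.07635945030679081 [-8.067 -1.007 -5.909] 13.056503654116328
wrist clip_line [(0.76, array([ 702. , -199.7,  205.8]), array([550.643, 323.747]))]
wrist pointer_tip [(0.65, array([ 707.2, -200.6,  203.2]), array([557.721, 321.324]))]
scene clip_line [(0.63, array([ 707.4, -198.4,  204.5]), array([376.496, 133.467]))]
scene pointer_tip [(0.93, array([ 706.2, -199.3,  203.7]), array([376.32 , 133.939]))]
top clip_line [(0.49, array([ 706. , -203.9,  202.5]), array([301.795, 107.328]))]
top pointer_tip [(0.57, array([ 702.5, -198.6,  200.7]), array([299.368, 109.069])), (0.18, array([ 605.5, -264.5,    3.1]), array([325.956, 166.042]))]
0.56 [552.694 314.11 ] [559.195 318.518] [590.485 295.33 ]
0.57 [554.762 318.62 ] [561.22  322.853] [593.378 300.563]
0.58 [556.841 323.227] [563.255 327.279] [596.298 305.932]
0.59 [558.932 327.934] [565.3   331.794] [599.244 311.439]
```

View pics/w11c.png

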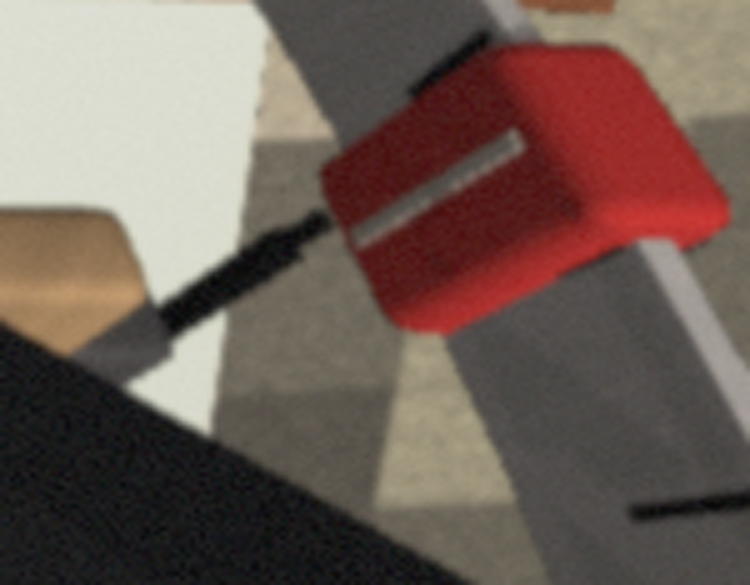

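View pics/s11c.png

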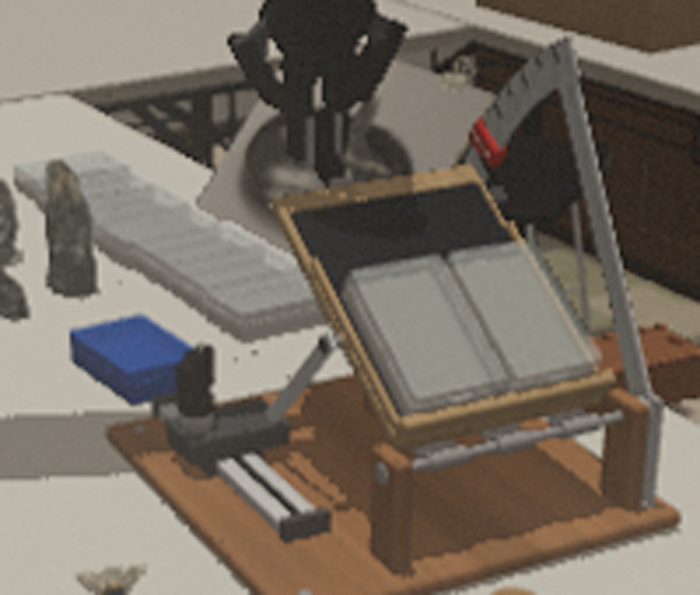

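```bash
python3 - <<'E'
from h import *
o,p,a=state();print(o['time_s'],p,o['contact_force'],o['opening'],o['joint_vel'])
print(bot.close_job())
E
```

```text
13.0 [ 589.89220852 -162.75346794  205.69674012] [-7.34428968 -1.39110913 -5.1094582 ] 13.387752717873198 [-0.00061236  0.00065163  0.00051217 -0.00145015 -0.00100333  0.00114039]
the job is handed in; nothing more can be done
None
```

The clamp is loosened and the board is raised to the red clip. I handed the job in at 13.0 s with the gripper still holding the handle.

- **Knob:** I turned it about 1.54 rad (88°) counter-clockwise while the board lay flat, then let go. It stayed turned, and the carriage slid freely as the board rose.
- **Board:** I lifted it by the handle along the hinge arc and stopped when my wrist-picture fit put the pointer within about 0.002 rad of the clip's white line. That fit gave the pointer about 0.570 rad and the clip 0.570–0.572. The arm's own position gives a board angle of about 0.577.
- **Cases and other things:** in the last scene picture both sand cases lie in place by the ledge. I never touched the clip or the other things on the table.
- **Where checks disagreed:** the trained networks put pointer and clip about 1 mm apart in height in the scene picture and 2–3 mm apart in the wrist and top pictures. The pointer and the clip's line lie in slightly different planes, so I take the match as good to about 0.006 rad (1.4 mm at the tip).
- **Forces:** while turning the knob the side force reached about 20 N, because my grip was about 3 mm off the knob's axis. While holding the board it was about 9 N.

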